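Re-rack the spectrometer samples in reverse order

TASK

Move the four metal samples from the rack they stand in to the empty rack, in reverse order as seen from the robot: the one at the left end goes into the cup at the right end, the next into the cup beside it, and so on. Each must finish standing upright on the floor of its own cup, burn marks up; set them down rather than drop them. Do not push or knock over the glass bottle standing by.

Things in the scene. Friction and masses are not known exactly. Their poses are not given: they have to be found in the camera images.
- sample_disc: Metal sample, the wide low disc: 48 mm diameter, 28 mm high, about 0.4 kg. Ground bright steel like the other samples, with three small dark round burn marks on its top face. Origin: centre of its underside; z up.
- sample_tall: Metal sample, the slim tall cylinder: 32 mm diameter, 46 mm high, about 0.3 kg. Ground bright steel like the other samples, with three small dark round burn marks on its top face. Origin: centre of its underside; z up.
- sample_hex: Metal sample, the hexagonal block: 36 mm across flats (41.6 mm across corners), 36 mm high, about 0.3 kg; one pair of flats faces its own +x and -x, the others are at 60 and 120 degrees to it. Ground bright steel like the other samples, with three small dark round burn marks on its top face. Origin: centre of its underside; z up.
- sample_square: Metal sample, the square block: 33 x 33 mm, 30 mm high, about 0.25 kg; its flat sides face its own x and y. Ground bright steel like the other samples, with three small dark round burn marks on its top face. Origin: centre of its underside; z up.
- cup_disc: The cup of the full rack in which the disc starts: one of four alike shallow round black cups in a row, 78 mm apart along their y, fixed on a white slab (82 x 322 x 6 mm) on the table. Outside 70 mm, inside 64 mm; floor 3 mm, rim 8 mm above its origin (centre of its underside, on the slab). x away from the robot, y to its left along the row, turned up to 0.15 rad.
- cup_tall: The cup of the full rack in which the tall cylinder starts: one of four alike shallow round black cups in a row, 78 mm apart along their y, fixed on a white slab (82 x 322 x 6 mm) on the table. Outside 70 mm, inside 64 mm; floor 3 mm, rim 8 mm above its origin (centre of its underside, on the slab). x away from the robot, y to its left along the row, turned up to 0.15 rad.
- cup_hex: The cup of the full rack in which the hexagonal block starts: one of four alike shallow round black cups in a row, 78 mm apart along their y, fixed on a white slab (82 x 322 x 6 mm) on the table. Outside 70 mm, inside 64 mm; floor 3 mm, rim 8 mm above its origin (centre of its underside, on the slab). x away from the robot, y to its left along the row, turned up to 0.15 rad.
- cup_square: The cup of the full rack in which the square block starts: one of four alike shallow round black cups in a row, 78 mm apart along their y, fixed on a white slab (82 x 322 x 6 mm) on the table. Outside 70 mm, inside 64 mm; floor 3 mm, rim 8 mm above its origin (centre of its underside, on the slab). x away from the robot, y to its left along the row, turned up to 0.15 rad.
- rack_empty: The empty rack, nearer than the full one or beyond it: fixed white slab 82 (x) x 322 (y) x 6 mm with four black cups like the others. Cup centres at x = 0, y = 117, 39, -39, -117 mm; outside 70, inside 64 mm; cup floors 9 mm, rims 14 mm above the origin (centre of the slab's underside, on the table). x away from the robot, y to its left along the row, turned up to 0.15 rad.
- bottle: Bystander: loose amber glass bottle with a white cap, 54 mm diameter, 120 mm high, standing on the table to the robot's left of the racks. Origin: centre of its underside.
Not all that is in view belongs to the job. Leave any turquoise look-alike of the sample_tall alone.

How it is judged:
At the end, for the whole second after the job is handed in: Each sample upright (0.12 rad) on the floor of a cup of the formerly empty rack (underside under 3.5 mm above it), within 18 mm of its centre along and across the rack, their left-to-right order the reverse of that in the full rack; all at rest and released (x of sample_disc in the frame of rack_empty between -0.018 and 0.018 m and z of sample_disc in the frame of rack_empty between 0.005 and 0.0125 m and angle between each of sample_disc, sample_tall, sample_hex, sample_square's own z axis and vertical below 0.12 rad and linear speed of each of sample_disc, sample_tall, sample_hex, sample_square below 0.02 m/s and angular speed of each of sample_disc, sample_tall, sample_hex, sample_square below 0.2 rad/s and contact force between each of sample_disc, sample_tall, sample_hex, sample_square and the fingers below 0.05 N and x of sample_tall in the frame of rack_empty between -0.018 and 0.018 m and z of sample_tall in the frame of rack_empty between 0.005 and 0.0125 m and x of sample_hex in the frame of rack_empty between -0.018 and 0.018 m and z of sample_hex in the frame of rack_empty between 0.005 and 0.0125 m and x of sample_square in the frame of rack_empty between -0.018 and 0.018 m and z of sample_square in the frame of rack_empty between 0.005 and 0.0125 m and ((world y of cup_disc between 0.078 and 0.156 m and y of sample_disc in the frame of rack_empty between -0.135 and -0.099 m) or (world y of cup_disc between 0 and 0.078 m and y of sample_disc in the frame of rack_empty between -0.057 and -0.021 m) or (world y of cup_disc between -0.078 and 0 m and y of sample_disc in the frame of rack_empty between 0.021 and 0.057 m) or (world y of cup_disc between -0.156 and -0.078 m and y of sample_disc in the frame of rack_empty between 0.099 and 0.135 m)) and ((world y of cup_tall between 0.078 and 0.156 m and y of sample_tall in the frame of rack_empty between -0.135 and -0.099 m) or (world y of cup_tall between 0 and 0.078 m and y of sample_tall in the frame of rack_empty between -0.057 and -0.021 m) or (world y of cup_tall between -0.078 and 0 m and y of sample_tall in the frame of rack_empty between 0.021 and 0.057 m) or (world y of cup_tall between -0.156 and -0.078 m and y of sample_tall in the frame of rack_empty between 0.099 and 0.135 m)) and ((world y of cup_hex between 0.078 and 0.156 m and y of sample_hex in the frame of rack_empty between -0.135 and -0.099 m) or (world y of cup_hex between 0 and 0.078 m and y of sample_hex in the frame of rack_empty between -0.057 and -0.021 m) or (world y of cup_hex between -0.078 and 0 m and y of sample_hex in the frame of rack_empty between 0.021 and 0.057 m) or (world y of cup_hex between -0.156 and -0.078 m and y of sample_hex in the frame of rack_empty between 0.099 and 0.135 m)) and ((world y of cup_square between 0.078 and 0.156 m and y of sample_square in the frame of rack_empty between -0.135 and -0.099 m) or (world y of cup_square between 0 and 0.078 m and y of sample_square in the frame of rack_empty between -0.057 and -0.021 m) or (world y of cup_square between -0.078 and 0 m and y of sample_square in the frame of rack_empty between 0.021 and 0.057 m) or (world y of cup_square between -0.156 and -0.078 m and y of sample_square in the frame of rack_empty between 0.099 and 0.135 m))); the robot touches nothing.
It fails at once if a sample is dropped or slammed into the empty rack (faster than 0.7 m/s within 13 mm of the cup floor) ((x of sample_disc in the frame of rack_empty between -0.05 and 0.05 m and y of sample_disc in the frame of rack_empty between -0.17 and 0.17 m and z of sample_disc in the frame of rack_empty below 0.022 m and linear speed of sample_disc above 0.7 m/s) or (x of sample_tall in the frame of rack_empty between -0.05 and 0.05 m and y of sample_tall in the frame of rack_empty between -0.17 and 0.17 m and z of sample_tall in the frame of rack_empty below 0.022 m and linear speed of sample_tall above 0.7 m/s) or (x of sample_hex in the frame of rack_empty between -0.05 and 0.05 m and y of sample_hex in the frame of rack_empty between -0.17 and 0.17 m and z of sample_hex in the frame of rack_empty below 0.022 m and linear speed of sample_hex above 0.7 m/s) or (x of sample_square in the frame of rack_empty between -0.05 and 0.05 m and y of sample_square in the frame of rack_empty between -0.17 and 0.17 m and z of sample_square in the frame of rack_empty below 0.022 m and linear speed of sample_square above 0.7 m/s)).
It fails at once if the glass bottle is pushed more than 30 mm or tipped more than 0.4 rad (distance of bottle from where it was at the start of the episode above 0.03 m or angle between bottle's own z axis and vertical above 0.4 rad).
It also fails if it takes over 93 s, if anything falls off the work surface, if the arm or the gripper's body presses on something with over 40 N, if the wrist force passes 120 N, or if a joint passes its speed limit or range.

ROBOT

A 6-joint arm with a two-finger parallel gripper is mounted at the origin on the work surface. World frame = base frame: x ahead of the robot, y to its left, z up, the work surface at z = 0. Lengths are in m, angles in rad, forces in N, time in s.
With the tool pointing down it reaches from about 0.35 to 0.975 m from the base axis. Payload 4.9 kg.
Tool frame: the origin (TCP) lies midway between the tips of the shut fingers; the grasp point (between the pads) lies 19 mm behind it; z points along the fingers, y is the line along which they close (so a half turn about z gives the same grasp; the last joint's range is limited). The gripper opens to 85 mm and grips with 20 to 120 N. Pads are 22 mm wide; open, the fingers measure 114 mm over their backs; the gripper's body (76 mm by 85 mm) begins 54 mm behind the grasp point. The pads swing forward as they close: fully open they stand 13 mm farther back than shut.
Start: joints at [-1.357, 0.053, 1.613, -0, 1.476, -0.119], TCP at [0.204, -0.591, 0.231] pointing down, gripper open.
Joint ranges: [-3.01, 3.01], [-1.01, 2.22], [0.06, 2.58], [-1.02, 4.17], [0.09, 2.62], [-3.14, 3.14]. Speed limits (rad/s): [2.57, 2.57, 3.14, 3.14, 3.14, 3.14].

INTERFACE

Orientations are given as a rotation vector (axis times angle).
In Python, from station import ctrl gives the robot as it stands.
- The arm moves only by the tool step_arm, never from a script. Its argument "targets" is a list of rows, each an object with "travel": the shift along the world's x, y, z as a fraction of full scale, a list of three; "angular": the turn, a rotation vector about the world's x, y, z as a fraction of full scale, a list of three; "gripper": the opening, from 0 (shut) to 1 (fully open). In form: [{"travel": [x, y, z], "angular": [rx, ry, rz], "gripper": gripper}, ...]. A call has 1 to 10 rows; each row is the pose to reach, as a shift and turn from the pose commanded when the call began; what a row does not reach only later rows make up. Full scale, the value 1, is 0.6 m for a shift and pi/4 rad for a turn. A row lasts 1/10 s, in which the tool goes at most 50 mm and 8.59 degrees, less where a joint would pass 70% of its speed; a pose out of reach is approached as far as the arm can. A call with a number of a shift or a turn outside -1 to 1 is refused whole. A call with a gripper value outside its range is refused whole. The fingers move at their own pace and stop on an object; "squeeze" is the grip in N (left out, the last holds). Time passes only in rows, so rows that repeat a pose let the fingers close. It gives the time, the measured TCP pose, the force, the opening and the grip force at its end, in the units of the state.
- ctrl.get_obs(): the state, without advancing time (a new reading comes with each control period).
- ctrl.get_image(name): name is "scene" or "top"; returns a dict with "img" (420x560x3 uint8, red, green, blue), "fx", "fy", "cx", "cy" (pixels), "rvec" (rotation vector, rad) and "tvec" (3), from world to camera coordinates, as OpenCV has them. Camera axes: x right, y down, z forward; pixel columns grow to the right and rows downward; lengths in m; the calibration is good to about 2 mm. A picture is of the moment at which its call begins. There is no depth.
- ctrl.finish_job(): hands the job in; it is judged then, once.
The state is a dict: "t": time; "q": joint angles; "dq": joint speeds; "effort": joint torques, N m; "tool_pos": TCP position; "tool_rot": TCP orientation; "contact_force": force on the tool from outside, world axes, zero at the start; "wrist_torque": the same for the moment, N m; "opening": finger opening in m; "grip_force": force on a finger pad.
Only numpy, scipy, OpenCV 4.12 (cv2) and the standard library are available. Lean on these libraries where they do the work, as an engineer would, in place of code of your own. Each camera call takes 0.05 s, during which the arm holds its last target. There are 200 camera calls.

## Working session

There is one attempt and no reset: what is moved stays moved. The work goes in short steps, Python scripts to look and compute and a tool call to move; the robot and the scene stay as the last step left them, time stands still between calls to the robot, and variables do not carry over. Pictures are saved under pics/ and viewed, at most 14 in all, crops included, and the job is handed in when it is done.

Besides the shell and the picture viewer there is one more tool, called by a JSON object that holds its "op" and its "data", one argument or row to a line. step_arm: Moves the arm, as the interface text tells. Its arguments: {"type":"object","properties":{"targets":{"type":"array"},"squeeze":{"type":"number"}},"required":["targets"]}

```bash
mkdir -p pics; cat > h.py <<'E'
import numpy as np, cv2
from station import ctrl
def grab(n,save=None):
    d=ctrl.get_image(n)
    if save: cv2.imwrite(f'pics/{save}.png',cv2.cvtColor(d['img'],cv2.COLOR_RGB2BGR))
    return d
def ray(d,uv,z):
    R=cv2.Rodrigues(np.array(d['rvec'],float))[0];t=np.array(d['tvec'],float).ravel()
    uv=np.atleast_2d(uv).astype(float)
    c=np.c_[(uv[:,0]-d['cx'])/d['fx'],(uv[:,1]-d['cy'])/d['fy'],np.ones(len(uv))]
    w=c@R;o=-R.T@t
    return o+w*((z-o[2])/w[:,2])[:,None]
E
python3 - <<'E'
from h import *
import pickle
T=grab('top','top0');S=grab('scene','scene0')
pickle.dump((T,S),open('im0.pkl','wb'))
for d in(T,S):
    R=cv2.Rodrigues(np.array(d['rvec'],float))[0];print(-R.T@np.array(d['tvec']).ravel(),d['fx'],R[2])
print(ctrl.get_obs())
E
```

```text
[0.33230753 0.12333138 1.11439943] 511.83440507798844 [ 0.17443313  0.01079212 -0.98460988]
[0.94350157 0.21099582 0.65564375] 403.29468519896915 [-0.57945546 -0.11993288 -0.80613118]
{'t': 0.1, 'q': array([-1.35700841e+00,  5.33136846e-02,  1.61416386e+00,  5.52787853e-07,
        1.47602226e+00, -1.18985918e-01]), 'dq': array([ 0.0008088 , -0.00045533, -0.00144121, -0.00075066,  0.00048348,
       -0.00048231]), 'effort': array([ 3.90517507e-04, -3.94907212e+01, -3.71364212e+01, -7.72772592e-05,
        3.91459369e-03, -9.33416970e-06]), 'tool_pos': array([ 0.20405267, -0.59014557,  0.23016752]), 'tool_rot': array([-3.09632730e+00, -5.19995777e-01,  1.40999128e-04]), 'contact_force': array([-0.53916385, -1.05493253, -0.18602933]), 'wrist_torque': array([ 0.01942764, -0.01633533, -0.02999351]), 'grip_force': 0.0, 'opening': 0.08520159077300377}
```

View pics/top0.png

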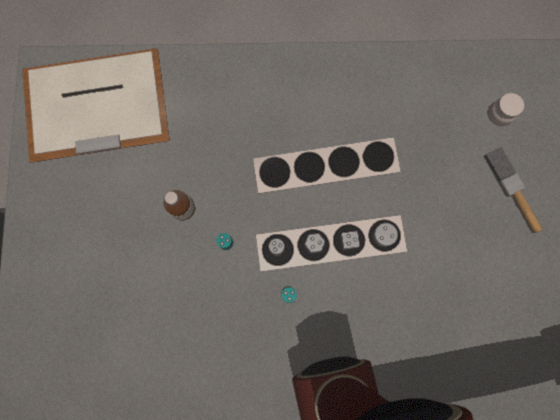

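View pics/scene0.png

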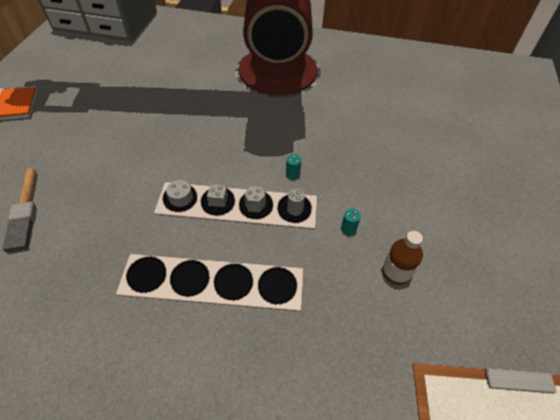

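The top view shows the full rack, nearer, with left to right: tall (277,247), hex (314,243), square (349,240) and disc (384,234). The empty rack lies beyond it, with cups at (275,172), (309,166), (344,161) and (378,156). The bottle is at (178,205). There are three tall candidates: (277,247) is bright steel and stands in a cup, so it is the real one. (224,240) and (289,295) are turquoise look-alikes standing on the table, to be left alone. I'll confirm this in an enlarged crop.

```bash
cat > m.py <<'E'
from h import *
import pickle
T,S=pickle.load(open('im0.pkl','rb'))
def racks(d):
    hsv=cv2.cvtColor(d['img'],cv2.COLOR_RGB2HSV)
    m=((hsv[...,2]>150)&(hsv[...,1]<60)).astype(np.uint8)
    m=cv2.morphologyEx(m,cv2.MORPH_CLOSE,np.ones((3,3)))
    out=[]
    for c in cv2.findContours(m,cv2.RETR_EXTERNAL,cv2.CHAIN_APPROX_NONE)[0]:
        w=ray(d,c[:,0],.006)[:,:2]
        if len(w)<60: continue
        (cx,cy),(a,b),an=cv2.minAreaRect((w*1000).astype(np.float32))
        if not(60<min(a,b)<110 and 280<max(a,b)<350):continue
        an=np.deg2rad(an if b>a else an-90)  # direction of short side -> x axis
        out.append((round(cx,1),round(cy,1),round(a,1),round(b,1),round(float((an+np.pi/2)%np.pi-np.pi/2),4)))
    return out
if __name__=='__main__':
    for n,d in(('top',T),('scene',S)): print(n,racks(d))
    a=T['img'][210:310,200:420];b=S['img'][140:240,140:370]
    f=lambda x:cv2.resize(x,(790,int(790*x.shape[0]/x.shape[1])),interpolation=cv2.INTER_CUBIC)[:299]
    cv2.imwrite('pics/crop0.png',cv2.cvtColor(np.vstack([f(a),f(b)]),cv2.COLOR_RGB2BGR))
E
python3 m.py
```

```text
top [(472.0, 24.5, 81.0, 320.7, 0.1255), (647.7, 30.4, 80.8, 320.4, 0.1431)]
scene [(649.3, 30.8, 82.7, 322.0, 0.142), (470.2, 24.7, 90.5, 322.3, 0.1243)]
```

View pics/crop0.png

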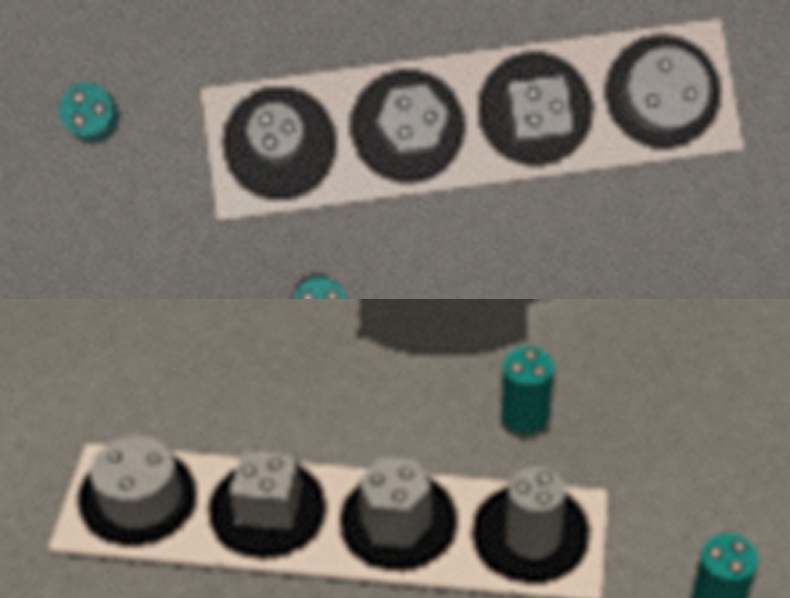

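The crop confirms it: the steel tall cylinder is in the left cup, with hex, square and disc to its right. Both turquoise ones stand off the rack and are decoys. Next I'll measure the samples.

```bash
cat > s.py <<'E'
from m import *
H=dict(tall=.046,hex=.036,square=.030,disc=.028)
seed=dict(tall=(277,247),hex=(314,243),square=(349,240),disc=(384,234))
hsv=cv2.cvtColor(T['img'],cv2.COLOR_RGB2HSV);g=hsv[...,2]
th,c0=.125,np.array([.4715,.0245])
ux=np.array([np.cos(th),np.sin(th)]);uy=np.array([-ux[1],ux[0]])
for i,n in enumerate(H):
    cup=c0+uy*(.117-.078*i)
    z=.009+H[n]
    # pixels whose ray at top height falls inside the cup
    yy,xx=np.mgrid[200:290,240:420];P=np.c_[xx.ravel(),yy.ravel()]
    W=ray(T,P,.014)[:,:2];ins=np.hypot(*(W-cup).T)<.031
    m=np.zeros(g.shape,np.uint8);b=P[ins];m[b[:,1],b[:,0]]=(g[b[:,1],b[:,0]]>110)
    m=cv2.morphologyEx(m,cv2.MORPH_CLOSE,np.ones((3,3)))
    c=max(cv2.findContours(m,cv2.RETR_EXTERNAL,cv2.CHAIN_APPROX_NONE)[0],key=cv2.contourArea)
    w=(ray(T,c[:,0],z)[:,:2]*1000).astype(np.float32)
    (ex,ey),r=cv2.minEnclosingCircle(w);R=cv2.minAreaRect(w)
    print(n,'cup',(cup*1e3).round(1),'circ',round(ex,1),round(ey,1),round(r,1),'rect',np.round(R[0],1),np.round(R[1],1),'ang',round(R[2],1), 'deg; radius vs angle of corners:')
    if n in('hex','square'):
        a=w-np.array(R[0]);q=cv2.approxPolyDP(w.reshape(-1,1,2),4,True)[:,0]-np.array(R[0])
        print('  corner angles',np.rad2deg(np.arctan2(q[:,1],q[:,0])).round(0),np.hypot(*q.T).round(0))
e0=np.array([.6485,.0306]);t2=.1425;u=np.array([-np.sin(t2),np.cos(t2)])
print('dest L->R',[(1e3*(e0+u*y)).round(1) for y in(.117,.039,-.039,-.117)])
print('cal check top rack px thresholds', [int(g[y,x]) for x,y in seed.values()])
E
python3 s.py
```

```text
tall cup [456.9 140.6] circ 460.2 142.5 15.5 rect [459.8 142.8] [29.2 29.3] ang 89.5 deg; radius vs angle of corners:
hex cup [466.6  63.2] circ 467.7 62.2 19.7 rect [467.7  63. ] [37.9 36. ] ang 89.5 deg; radius vs angle of corners:
  corner angles [ -26.   33.   93.  160. -134.  -69.] [20. 19. 19. 19. 20. 20.]
square cup [476.4 -14.2] circ 474.1 -13.5 21.6 rect [474.2 -14. ] [32.1 32.1] ang 7.6 deg; radius vs angle of corners:
  corner angles [  51.  139. -132.  -39.] [22. 21. 21. 20.]
disc cup [486.1 -91.6] circ 485.9 -89.8 23.5 rect [486.5 -89.4] [44.5 45.3] ang 87.7 deg; radius vs angle of corners:
dest L->R [array([631.9, 146.4]), array([643. ,  69.2]), array([654.,  -8.]), array([665.1, -85.2])]
cal check top rack px thresholds [153, 157, 149, 156]
```

{"op": "step_arm", "data": {
  "targets": [
    {"travel": [0.47,0.83,-0.15],"angular": [0,0,0.87],"gripper": 1},
    {"travel": [0.47,0.83,-0.15],"angular": [0,0,0.87],"gripper": 1},
    {"travel": [0.47,0.83,-0.15],"angular": [0,0,0.87],"gripper": 1},
    {"travel": [0.47,0.83,-0.15],"angular": [0,0,0.87],"gripper": 1},
    {"travel": [0.47,0.83,-0.15],"angular": [0,0,0.87],"gripper": 1},
    {"travel": [0.47,0.83,-0.15],"angular": [0,0,0.87],"gripper": 1},
    {"travel": [0.47,0.83,-0.15],"angular": [0,0,0.87],"gripper": 1},
    {"travel": [0.47,0.83,-0.15],"angular": [0,0,0.87],"gripper": 1},
    {"travel": [0.47,0.83,-0.15],"angular": [0,0,0.87],"gripper": 1},
    {"travel": [0.47,0.83,-0.15],"angular": [0,0,0.87],"gripper": 1}
  ]
}}

```text
t: 1.1
tool_pos: [0.4479, -0.1589, 0.1531]
tool_rot: [2.745, 1.528, 0.0]
contact_force: [-0.1, -0.7, 0.6]
opening: 0.0852
grip_force: 0.0
```

{"op": "step_arm", "data": {
  "targets": [
    {"travel": [0.064,0.115,-0.055],"angular": [0,0,0.866],"gripper": 1},
    {"travel": [0.064,0.115,-0.055],"angular": [0,0,0.866],"gripper": 1},
    {"travel": [0.064,0.115,-0.055],"angular": [0,0,0.866],"gripper": 1},
    {"travel": [0.064,0.115,-0.055],"angular": [0,0,0.866],"gripper": 1},
    {"travel": [0.064,0.115,-0.055],"angular": [0,0,0.866],"gripper": 1},
    {"travel": [0.064,0.115,-0.055],"angular": [0,0,0.866],"gripper": 1},
    {"travel": [0.064,0.115,-0.055],"angular": [0,0,0.866],"gripper": 1}
  ]
}}

```text
t: 1.8
tool_pos: [0.4857, -0.0918, 0.1203]
tool_rot: [-2.08, -2.354, 0.0]
contact_force: [0.3, 0.8, -0.7]
opening: 0.0855
grip_force: 0.0
```

{"op": "step_arm", "data": {
  "targets": [
    {"travel": [0,0.003,-0.06],"angular": [0,0,0],"gripper": 1},
    {"travel": [0,0.003,-0.12],"angular": [0,0,0],"gripper": 1},
    {"travel": [0,0.003,-0.15],"angular": [0,0,0],"gripper": 1},
    {"travel": [0,0.003,-0.172],"angular": [0,0,0],"gripper": 1},
    {"travel": [0,0.003,-0.172],"angular": [0,0,0],"gripper": 1},
    {"travel": [0,0.003,-0.172],"angular": [0,0,0],"gripper": 0},
    {"travel": [0,0.003,-0.172],"angular": [0,0,0],"gripper": 0},
    {"travel": [0,0.003,-0.172],"angular": [0,0,0],"gripper": 0},
    {"travel": [0,0.003,-0.172],"angular": [0,0,0],"gripper": 0},
    {"travel": [0,0.003,-0.172],"angular": [0,0,0],"gripper": 0}
  ],
  "squeeze": 60
}}

```text
t: 2.8
tool_pos: [0.4873, -0.0907, 0.0195]
tool_rot: [2.076, 2.354, 0.001]
contact_force: [-1.8, 0.3, 6.6]
opening: 0.046
grip_force: 62.2
```

{"op": "step_arm", "data": {
  "targets": [
    {"travel": [0,0,0.02],"angular": [0,0,0],"gripper": 0},
    {"travel": [0,0,0.06],"angular": [0,0,0],"gripper": 0},
    {"travel": [0,0,0.11],"angular": [0,0,0],"gripper": 0},
    {"travel": [0,0,0.16],"angular": [0,0,0],"gripper": 0},
    {"travel": [0,0,0.16],"angular": [0,0,0],"gripper": 0},
    {"travel": [0,0,0.16],"angular": [0,0,0],"gripper": 0}
  ]
}}

```text
t: 3.4
tool_pos: [0.4858, -0.09, 0.1133]
tool_rot: [2.077, 2.356, 0.001]
contact_force: [-0.7, 0.2, -4.8]
opening: 0.0459
grip_force: 62.8
```

```bash
python3 - <<'E'
from h import *
d=grab('scene');T=grab('top')
a=cv2.resize(d['img'][60:240,80:380],(790,474));cv2.imwrite('pics/lift1.png',cv2.cvtColor(a,cv2.COLOR_RGB2BGR))
o=ctrl.get_obs();print(o['tool_pos'],o['contact_force'],o['opening'],o['grip_force'])
E
```

```text
[ 0.48433163 -0.0895055   0.11106741] [-1.39508189  0.44442826 -3.86070484] 0.04611594179950601 62.81593322753906
```

View pics/lift1.png

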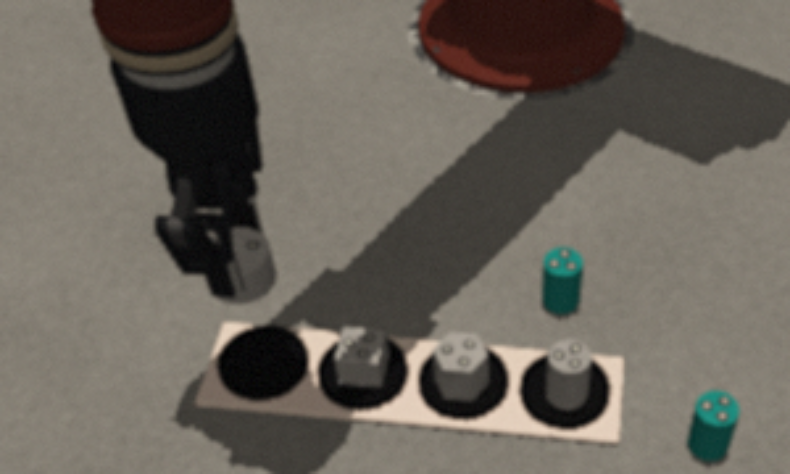

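The disc is held, at about (250,265) in this crop. Whether it is tilted isn't clear, so I'll enlarge it.

```bash
python3 - <<'E'
from h import *
d=grab('scene')
a=cv2.resize(d['img'][125:185,130:205],(750,600),interpolation=cv2.INTER_CUBIC);cv2.imwrite('pics/lift2.png',cv2.convertScaleAbs(cv2.cvtColor(a,cv2.COLOR_RGB2BGR),alpha=1.8))
E
```

```text
(no output)
```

View pics/lift2.png

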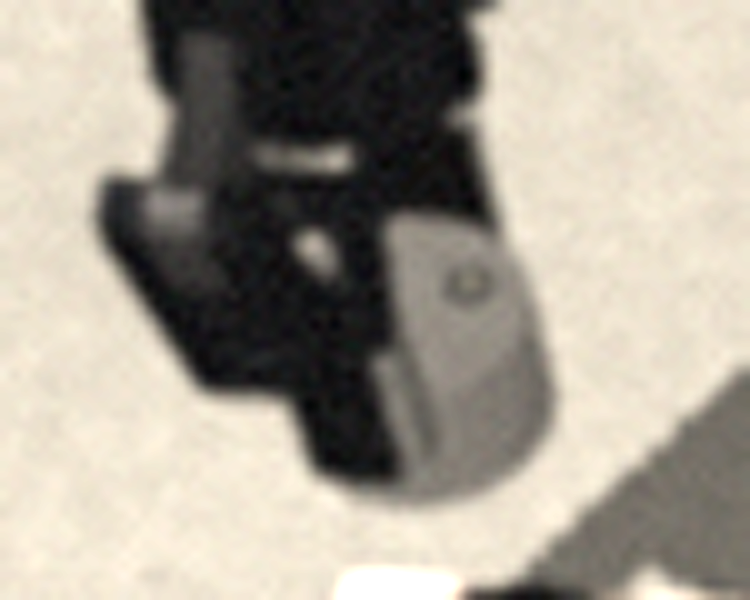

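The disc is level within what can be seen, and the finger tips end just above its bottom edge. I'll carry it to the left-end cup.

{"op": "step_arm", "data": {
  "targets": [
    {"travel": [0.03,0.05,0],"angular": [0,0,0],"gripper": 0},
    {"travel": [0.08,0.13,0],"angular": [0,0,0],"gripper": 0},
    {"travel": [0.13,0.21,0],"angular": [0,0,0],"gripper": 0},
    {"travel": [0.18,0.29,0],"angular": [0,0,0],"gripper": 0},
    {"travel": [0.22,0.36,0],"angular": [0,0,0],"gripper": 0},
    {"travel": [0.243,0.394,0],"angular": [0,0,0],"gripper": 0},
    {"travel": [0.243,0.394,0],"angular": [0,0,0],"gripper": 0},
    {"travel": [0.243,0.394,-0.08],"angular": [0,0,0],"gripper": 0},
    {"travel": [0.243,0.394,-0.13],"angular": [0,0,0],"gripper": 0},
    {"travel": [0.243,0.394,-0.13],"angular": [0,0,0],"gripper": 0}
  ]
}}

```text
t: 4.55
tool_pos: [0.6251, 0.1454, 0.0266]
tool_rot: [-2.071, -2.348, 0.019]
contact_force: [-1.4, -0.3, -4.3]
opening: 0.0454
grip_force: 63.0
```

{"op": "step_arm", "data": {
  "targets": [
    {"travel": [0,0,0],"angular": [0,0,0],"gripper": 0},
    {"travel": [0,0,0],"angular": [0,0,0],"gripper": 0}
  ]
}}

```text
t: 4.75
tool_pos: [0.6333, 0.1462, 0.0374]
tool_rot: [2.077, 2.354, 0.004]
contact_force: [0.5, -0.3, -3.0]
opening: 0.0456
grip_force: 63.1
```

```bash
python3 - <<'E'
from h import *
o=ctrl.get_obs();print(o)
S=grab('scene');T=grab('top')
a=cv2.resize(S['img'][230:310,210:330],(600,400),interpolation=cv2.INTER_CUBIC)
cv2.imwrite('pics/pl1.png',cv2.convertScaleAbs(cv2.cvtColor(a,cv2.COLOR_RGB2BGR),alpha=1.5))
E
```

```text
{'t': 4.75, 'q': array([ 1.12491100e-01,  2.91753521e-01,  1.68631702e+00, -2.78627290e-05,
        1.16027186e+00, -1.26053793e-02]), 'dq': array([-0.00028231, -0.01752274, -0.01705238, -0.00155756, -0.00100924,
        0.001701  ]), 'effort': array([ 8.13156995e-02, -4.55959511e+01, -3.27020037e+01,  2.47544842e-03,
        7.86482915e-02, -3.99079954e-04]), 'tool_pos': array([0.63325051, 0.14620183, 0.03742386]), 'tool_rot': array([2.07677112, 2.35431436, 0.00375628]), 'contact_force': array([ 0.48578235, -0.26474341, -3.04593649]), 'wrist_torque': array([-0.04248171,  0.02340313, -0.02504151]), 'grip_force': 63.05380582809448, 'opening': 0.04561824438789477}
```

View pics/pl1.png

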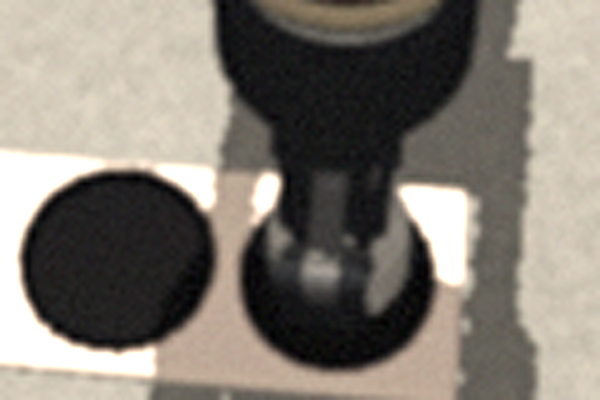

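The disc hangs centred over the right-hand cup of this crop (the robot's left end). The arm rings a little after fast moves, so I'll lower slowly.

{"op": "step_arm", "data": {
  "targets": [
    {"travel": [0,0,-0.008],"angular": [0,0,0],"gripper": 0},
    {"travel": [0,0,-0.014],"angular": [0,0,0],"gripper": 0},
    {"travel": [0,0,-0.02],"angular": [0,0,0],"gripper": 0},
    {"travel": [0,0,-0.024],"angular": [0,0,0],"gripper": 0},
    {"travel": [0,0,-0.028],"angular": [0,0,0],"gripper": 0},
    {"travel": [0,0,-0.028],"angular": [0,0,0],"gripper": 0},
    {"travel": [0,0,-0.028],"angular": [0,0,0],"gripper": 0},
    {"travel": [0,0,-0.028],"angular": [0,0,0],"gripper": 0}
  ]
}}

```text
t: 5.65
tool_pos: [0.6317, 0.1464, 0.0196]
tool_rot: [-2.077, -2.356, 0.001]
contact_force: [-4.3, -1.1, 4.4]
opening: 0.0457
grip_force: 63.9
```

The contact force turned upward, so the disc is resting on the cup floor. I'll release it and rise.

{"op": "step_arm", "data": {
  "targets": [
    {"travel": [0,0,0],"angular": [0,0,0],"gripper": 0.75},
    {"travel": [0,0,0],"angular": [0,0,0],"gripper": 1},
    {"travel": [0,0,0],"angular": [0,0,0],"gripper": 1},
    {"travel": [0,0,0],"angular": [0,0,0],"gripper": 1},
    {"travel": [0,0,0.02],"angular": [0,0,0],"gripper": 1},
    {"travel": [0,0,0.06],"angular": [0,0,0],"gripper": 1},
    {"travel": [0,0,0.12],"angular": [0,0,0],"gripper": 1},
    {"travel": [0,0,0.16],"angular": [0,0,0],"gripper": 1},
    {"travel": [0,0,0.16],"angular": [0,0,0],"gripper": 1}
  ]
}}

```text
t: 6.55
tool_pos: [0.6353, 0.1468, 0.1212]
tool_rot: [2.073, 2.351, 0.012]
contact_force: [-0.1, 0.3, 0.5]
opening: 0.0852
grip_force: 0.0
```

{"op": "step_arm", "data": {
  "targets": [
    {"travel": [-0.04,-0.04,0],"angular": [0,0,0],"gripper": 1},
    {"travel": [-0.09,-0.09,0],"angular": [0,0,0],"gripper": 1},
    {"travel": [-0.14,-0.14,0],"angular": [0,0,0],"gripper": 1},
    {"travel": [-0.19,-0.19,0],"angular": [0,0,0],"gripper": 1},
    {"travel": [-0.23,-0.23,0],"angular": [0,0,0],"gripper": 1},
    {"travel": [-0.262,-0.262,0],"angular": [0,0,0],"gripper": 1},
    {"travel": [-0.262,-0.266,0],"angular": [0,0,0],"gripper": 1},
    {"travel": [-0.262,-0.266,0],"angular": [0,0,0],"gripper": 1},
    {"travel": [-0.262,-0.266,0],"angular": [0,0,0],"gripper": 1}
  ]
}}

```text
t: 7.45
tool_pos: [0.475, -0.0129, 0.1146]
tool_rot: [-2.077, -2.357, -0.001]
contact_force: [0.0, -0.1, 0.5]
opening: 0.0855
grip_force: 0.0
```

```bash
python3 - <<'E'
from h import *
o=ctrl.get_obs();print(o['t'],o['tool_pos'],o['tool_rot'],o['opening'])
S=grab('scene')
a=cv2.resize(S['img'][160:310,110:330],(792,540),interpolation=cv2.INTER_CUBIC)
cv2.imwrite('pics/pl2.png',cv2.cvtColor(a,cv2.COLOR_RGB2BGR))
E
```

```text
7.45 [ 0.47503097 -0.01289765  0.11461084] [-2.07741964e+00 -2.35662550e+00 -5.70917625e-04] 0.08552179347998348
```

View pics/pl2.png

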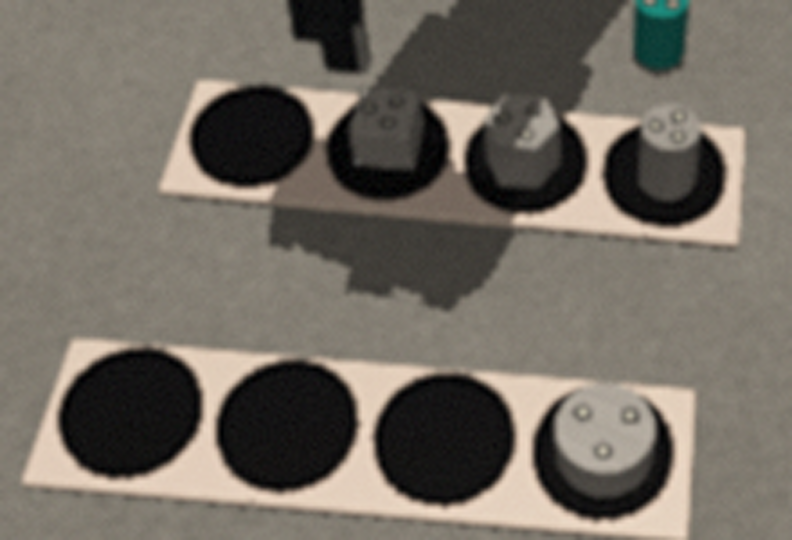

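The disc stands upright in the left-end cup, at (605,450). The gripper is over the square, so I'll grasp it.

{"op": "step_arm", "data": {
  "targets": [
    {"travel": [0,0,-0.05],"angular": [0,0,0],"gripper": 1},
    {"travel": [0,0,-0.1],"angular": [0,0,0],"gripper": 1},
    {"travel": [0,0,-0.135],"angular": [0,0,0],"gripper": 1},
    {"travel": [0,0,-0.15],"angular": [0,0,0],"gripper": 1},
    {"travel": [0,0,-0.159],"angular": [0,0,0],"gripper": 1},
    {"travel": [0,0,-0.159],"angular": [0,0,0],"gripper": 0},
    {"travel": [0,0,-0.159],"angular": [0,0,0],"gripper": 0},
    {"travel": [0,0,-0.159],"angular": [0,0,0],"gripper": 0},
    {"travel": [0,0,-0.159],"angular": [0,0,0],"gripper": 0},
    {"travel": [0,0,-0.159],"angular": [0,0,0],"gripper": 0}
  ]
}}

```text
t: 8.5
tool_pos: [0.4757, -0.0135, 0.0206]
tool_rot: [2.076, 2.355, 0.002]
contact_force: [0.1, 0.4, 4.8]
opening: 0.0318
grip_force: 61.4
```

{"op": "step_arm", "data": {
  "targets": [
    {"travel": [0,0,0],"angular": [0,0,0],"gripper": 0},
    {"travel": [0,0,0],"angular": [0,0,0],"gripper": 0},
    {"travel": [0,0,0.02],"angular": [0,0,0],"gripper": 0},
    {"travel": [0,0,0.06],"angular": [0,0,0],"gripper": 0},
    {"travel": [0,0,0.11],"angular": [0,0,0],"gripper": 0},
    {"travel": [0,0,0.15],"angular": [0,0,0],"gripper": 0},
    {"travel": [0,0,0.159],"angular": [0,0,0],"gripper": 0},
    {"travel": [0,0,0.159],"angular": [0,0,0],"gripper": 0}
  ]
}}

```text
t: 9.3
tool_pos: [0.4748, -0.0133, 0.1152]
tool_rot: [2.077, 2.355, 0.001]
contact_force: [-0.4, 0.5, -2.1]
opening: 0.0321
grip_force: 60.8
```

{"op": "step_arm", "data": {
  "targets": [
    {"travel": [0.05,0.025,0],"angular": [0,0,0],"gripper": 0},
    {"travel": [0.11,0.055,0],"angular": [0,0,0],"gripper": 0},
    {"travel": [0.18,0.09,0],"angular": [0,0,0],"gripper": 0},
    {"travel": [0.24,0.12,0],"angular": [0,0,0],"gripper": 0},
    {"travel": [0.27,0.134,0],"angular": [0,0,0],"gripper": 0},
    {"travel": [0.281,0.138,-0.02],"angular": [0,0,0],"gripper": 0},
    {"travel": [0.281,0.138,-0.06],"angular": [0,0,0],"gripper": 0},
    {"travel": [0.281,0.138,-0.1],"angular": [0,0,0],"gripper": 0},
    {"travel": [0.281,0.138,-0.12],"angular": [0,0,0],"gripper": 0},
    {"travel": [0.281,0.138,-0.13],"angular": [0,0,0],"gripper": 0}
  ]
}}

```text
t: 10.3
tool_pos: [0.6402, 0.0691, 0.0329]
tool_rot: [-2.075, -2.352, 0.006]
contact_force: [-0.6, -0.1, -1.2]
opening: 0.0315
grip_force: 60.8
```

{"op": "step_arm", "data": {
  "targets": [
    {"travel": [0,0,-0.002],"angular": [0,0,0],"gripper": 0},
    {"travel": [0,0,-0.008],"angular": [0,0,0],"gripper": 0},
    {"travel": [0,0,-0.014],"angular": [0,0,0],"gripper": 0},
    {"travel": [0,0,-0.02],"angular": [0,0,0],"gripper": 0},
    {"travel": [0,0,-0.024],"angular": [0,0,0],"gripper": 0},
    {"travel": [0,0,-0.028],"angular": [0,0,0],"gripper": 0},
    {"travel": [0,0,-0.028],"angular": [0,0,0],"gripper": 0},
    {"travel": [0,0,-0.028],"angular": [0,0,0],"gripper": 0}
  ]
}}

```text
t: 11.1
tool_pos: [0.6434, 0.0696, 0.0207]
tool_rot: [2.078, 2.356, 0.0]
contact_force: [-3.0, -0.5, 4.8]
opening: 0.0317
grip_force: 61.4
```

{"op": "step_arm", "data": {
  "targets": [
    {"travel": [0,0,0],"angular": [0,0,0],"gripper": 0.6},
    {"travel": [0,0,0],"angular": [0,0,0],"gripper": 1},
    {"travel": [0,0,0],"angular": [0,0,0],"gripper": 1},
    {"travel": [0,0,0],"angular": [0,0,0],"gripper": 1},
    {"travel": [0,0,0],"angular": [0,0,0],"gripper": 1},
    {"travel": [0,0,0.02],"angular": [0,0,0],"gripper": 1},
    {"travel": [0,0,0.06],"angular": [0,0,0],"gripper": 1},
    {"travel": [0,0,0.12],"angular": [0,0,0],"gripper": 1},
    {"travel": [0,0,0.16],"angular": [0,0,0],"gripper": 1}
  ]
}}

```text
t: 12.0
tool_pos: [0.6443, 0.0695, 0.1194]
tool_rot: [2.076, 2.354, 0.004]
contact_force: [-0.4, -0.2, 0.7]
opening: 0.0854
grip_force: 0.0
```

{"op": "step_arm", "data": {
  "targets": [
    {"travel": [-0.06,0,0],"angular": [0,0,0],"gripper": 1},
    {"travel": [-0.13,0,0],"angular": [0,0,0],"gripper": 1},
    {"travel": [-0.2,-0.011,0],"angular": [0,0,0],"gripper": 1},
    {"travel": [-0.26,-0.011,0],"angular": [0,0,0],"gripper": 1},
    {"travel": [-0.28,-0.011,0],"angular": [0,0,0],"gripper": 1},
    {"travel": [-0.292,-0.011,0],"angular": [0,0,0],"gripper": 1},
    {"travel": [-0.292,-0.011,0],"angular": [0,0,0],"gripper": 1},
    {"travel": [-0.292,-0.011,0],"angular": [0,0,0],"gripper": 1}
  ]
}}

```text
t: 12.8
tool_pos: [0.4689, 0.0629, 0.1167]
tool_rot: [2.077, 2.355, 0.002]
contact_force: [-0.5, 0.2, -1.2]
opening: 0.0855
grip_force: 0.0
```

{"op": "step_arm", "data": {
  "targets": [
    {"travel": [0,0,-0.05],"angular": [0,0,0],"gripper": 1},
    {"travel": [0,0,-0.1],"angular": [0,0,0],"gripper": 1},
    {"travel": [0,0,-0.135],"angular": [0,0,0],"gripper": 1},
    {"travel": [0,0,-0.15],"angular": [0,0,0],"gripper": 1},
    {"travel": [0,0,-0.16],"angular": [0,0,0],"gripper": 1},
    {"travel": [0,0,-0.16],"angular": [0,0,0],"gripper": 0},
    {"travel": [0,0,-0.16],"angular": [0,0,0],"gripper": 0},
    {"travel": [0,0,-0.16],"angular": [0,0,0],"gripper": 0},
    {"travel": [0,0,-0.16],"angular": [0,0,0],"gripper": 0},
    {"travel": [0,0,-0.16],"angular": [0,0,0],"gripper": 0}
  ]
}}

```text
t: 13.8
tool_pos: [0.4691, 0.0629, 0.0212]
tool_rot: [2.077, 2.355, 0.002]
contact_force: [-0.6, -0.0, 5.0]
opening: 0.0351
grip_force: 62.5
```

{"op": "step_arm", "data": {
  "targets": [
    {"travel": [0,0,0],"angular": [0,0,0],"gripper": 0},
    {"travel": [0,0,0],"angular": [0,0,0],"gripper": 0},
    {"travel": [0,0,0.02],"angular": [0,0,0],"gripper": 0},
    {"travel": [0,0,0.06],"angular": [0,0,0],"gripper": 0},
    {"travel": [0,0,0.11],"angular": [0,0,0],"gripper": 0},
    {"travel": [0,0,0.15],"angular": [0,0,0],"gripper": 0},
    {"travel": [0,0,0.16],"angular": [0,0,0],"gripper": 0},
    {"travel": [0,0,0.16],"angular": [0,0,0],"gripper": 0}
  ]
}}

```text
t: 14.6
tool_pos: [0.4681, 0.063, 0.1163]
tool_rot: [2.077, 2.356, 0.001]
contact_force: [-0.3, -0.4, -4.8]
opening: 0.0349
grip_force: 61.6
```

```bash
python3 - <<'E'
from h import *
S=grab('scene')
a=cv2.resize(S['img'][110:310,110:370],(780,600),interpolation=cv2.INTER_CUBIC)
cv2.imwrite('pics/pl3.png',cv2.cvtColor(a,cv2.COLOR_RGB2BGR))
E
```

```text
(no output)
```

View pics/pl3.png

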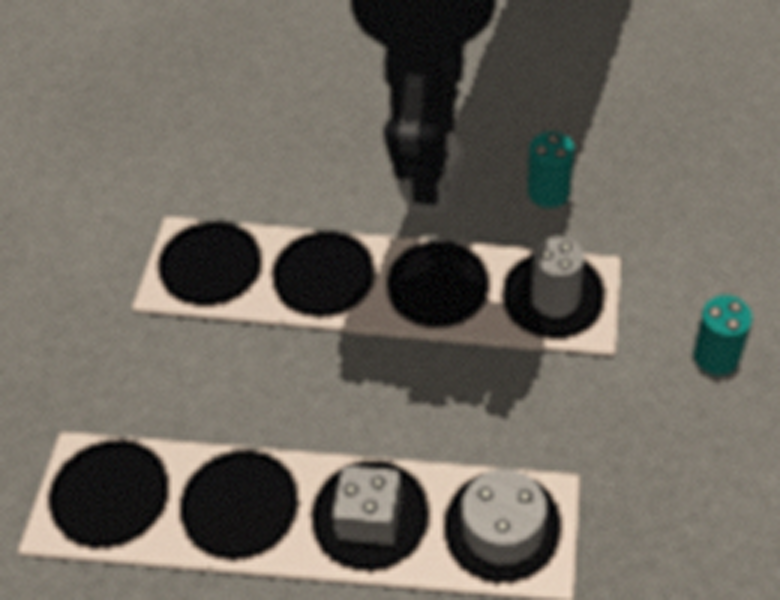

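The square (365,505) and disc (503,515) stand well, and the hex is in the gripper. I'll carry it to the third cup.

{"op": "step_arm", "data": {
  "targets": [
    {"travel": [0.05,-0.02,0],"angular": [0,0,0],"gripper": 0},
    {"travel": [0.11,-0.05,0],"angular": [0,0,0],"gripper": 0},
    {"travel": [0.18,-0.08,0],"angular": [0,0,0],"gripper": 0},
    {"travel": [0.25,-0.1,0],"angular": [0,0,0],"gripper": 0},
    {"travel": [0.3,-0.115,0],"angular": [0,0,0],"gripper": 0},
    {"travel": [0.31,-0.118,-0.02],"angular": [0,0,0],"gripper": 0},
    {"travel": [0.31,-0.118,-0.06],"angular": [0,0,0],"gripper": 0},
    {"travel": [0.31,-0.118,-0.1],"angular": [0,0,0],"gripper": 0},
    {"travel": [0.31,-0.118,-0.12],"angular": [0,0,0],"gripper": 0},
    {"travel": [0.31,-0.118,-0.13],"angular": [0,0,0],"gripper": 0}
  ]
}}

```text
t: 15.65
tool_pos: [0.6509, -0.0073, 0.0338]
tool_rot: [-2.074, -2.352, 0.006]
contact_force: [0.6, 0.5, -3.6]
opening: 0.0348
grip_force: 61.6
```

{"op": "step_arm", "data": {
  "targets": [
    {"travel": [0,0,-0.002],"angular": [0,0,0],"gripper": 0},
    {"travel": [0,0,-0.008],"angular": [0,0,0],"gripper": 0},
    {"travel": [0,0,-0.014],"angular": [0,0,0],"gripper": 0},
    {"travel": [0,0,-0.02],"angular": [0,0,0],"gripper": 0},
    {"travel": [0,0,-0.024],"angular": [0,0,0],"gripper": 0},
    {"travel": [0,0,-0.029],"angular": [0,0,0],"gripper": 0},
    {"travel": [0,0,-0.029],"angular": [0,0,0],"gripper": 0},
    {"travel": [0,0,-0.029],"angular": [0,0,0],"gripper": 0}
  ]
}}

```text
t: 16.45
tool_pos: [0.6544, -0.0079, 0.0213]
tool_rot: [2.077, 2.356, 0.001]
contact_force: [-2.1, -0.1, 0.7]
opening: 0.0349
grip_force: 62.3
```

{"op": "step_arm", "data": {
  "targets": [
    {"travel": [0,0,0],"angular": [0,0,0],"gripper": 0.6},
    {"travel": [0,0,0],"angular": [0,0,0],"gripper": 1},
    {"travel": [0,0,0],"angular": [0,0,0],"gripper": 1},
    {"travel": [0,0,0],"angular": [0,0,0],"gripper": 1},
    {"travel": [0,0,0],"angular": [0,0,0],"gripper": 1},
    {"travel": [0,0,0.02],"angular": [0,0,0],"gripper": 1},
    {"travel": [0,0,0.06],"angular": [0,0,0],"gripper": 1},
    {"travel": [0,0,0.12],"angular": [0,0,0],"gripper": 1},
    {"travel": [0,0,0.16],"angular": [0,0,0],"gripper": 1}
  ]
}}

```text
t: 17.35
tool_pos: [0.6551, -0.008, 0.12]
tool_rot: [2.076, 2.354, 0.003]
contact_force: [0.9, -0.1, 0.8]
opening: 0.0853
grip_force: 0.0
```

{"op": "step_arm", "data": {
  "targets": [
    {"travel": [-0.05,0.04,0],"angular": [0,0,0],"gripper": 1},
    {"travel": [-0.11,0.085,0],"angular": [0,0,0],"gripper": 1},
    {"travel": [-0.17,0.13,0],"angular": [0,0,0],"gripper": 1},
    {"travel": [-0.23,0.18,0],"angular": [0,0,0],"gripper": 1},
    {"travel": [-0.28,0.22,0],"angular": [0,0,0],"gripper": 1},
    {"travel": [-0.31,0.24,0],"angular": [0,0,0],"gripper": 1},
    {"travel": [-0.323,0.251,0],"angular": [0,0,0],"gripper": 1},
    {"travel": [-0.323,0.251,0],"angular": [0,0,0],"gripper": 1},
    {"travel": [-0.323,0.251,0],"angular": [0,0,0],"gripper": 1}
  ]
}}

```text
t: 18.25
tool_pos: [0.4612, 0.1424, 0.1172]
tool_rot: [2.077, 2.355, 0.002]
contact_force: [-0.6, 0.3, 0.4]
opening: 0.0856
grip_force: 0.0
```

{"op": "step_arm", "data": {
  "targets": [
    {"travel": [0,0,-0.05],"angular": [0,0,0],"gripper": 1},
    {"travel": [0,0,-0.1],"angular": [0,0,0],"gripper": 1},
    {"travel": [0,0,-0.135],"angular": [0,0,0],"gripper": 1},
    {"travel": [0,0,-0.15],"angular": [0,0,0],"gripper": 1},
    {"travel": [0,0,-0.16],"angular": [0,0,0],"gripper": 1},
    {"travel": [0,0,-0.16],"angular": [0,0,0],"gripper": 0},
    {"travel": [0,0,-0.16],"angular": [0,0,0],"gripper": 0},
    {"travel": [0,0,-0.16],"angular": [0,0,0],"gripper": 0},
    {"travel": [0,0,-0.16],"angular": [0,0,0],"gripper": 0},
    {"travel": [0,0,-0.16],"angular": [0,0,0],"gripper": 0}
  ]
}}

```text
t: 19.25
tool_pos: [0.4612, 0.1429, 0.0218]
tool_rot: [2.077, 2.355, 0.003]
contact_force: [0.6, -0.2, 4.6]
opening: 0.0307
grip_force: 59.5
```

{"op": "step_arm", "data": {
  "targets": [
    {"travel": [0,0,0],"angular": [0,0,0],"gripper": 0},
    {"travel": [0,0,0],"angular": [0,0,0],"gripper": 0},
    {"travel": [0,0,0.02],"angular": [0,0,0],"gripper": 0},
    {"travel": [0,0,0.06],"angular": [0,0,0],"gripper": 0},
    {"travel": [0,0,0.11],"angular": [0,0,0],"gripper": 0},
    {"travel": [0,0,0.15],"angular": [0,0,0],"gripper": 0},
    {"travel": [0,0,0.16],"angular": [0,0,0],"gripper": 0},
    {"travel": [0,0,0.16],"angular": [0,0,0],"gripper": 0}
  ]
}}

```text
t: 20.05
tool_pos: [0.4605, 0.1428, 0.1172]
tool_rot: [2.077, 2.356, 0.002]
contact_force: [-0.5, 0.8, -2.4]
opening: 0.0303
grip_force: 59.7
```

```bash
python3 - <<'E'
from h import *
S=grab('scene')
a=cv2.resize(S['img'][110:310,110:370],(780,600),interpolation=cv2.INTER_CUBIC)
cv2.imwrite('pics/pl4.png',cv2.cvtColor(a,cv2.COLOR_RGB2BGR))
E
```

```text
(no output)
```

View pics/pl4.png

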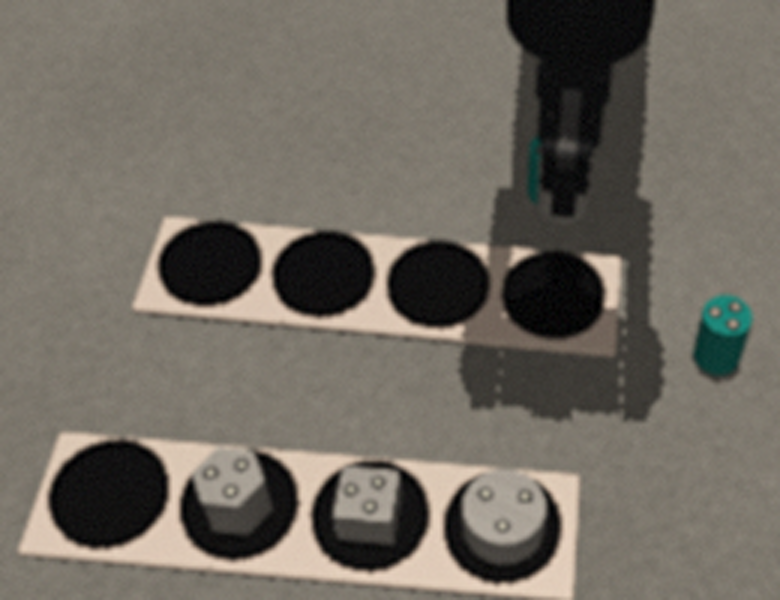

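The tall is in the gripper. The hex at (235,490) looks as if it leans, so I'll enlarge both views before going on.

```bash
python3 - <<'E'
from h import *
S=grab('scene');T=grab('top')
a=cv2.resize(S['img'][250:310,160:260],(790,474),interpolation=cv2.INTER_CUBIC)[:,:480]
b=cv2.resize(T['img'][135:195,325:365],(316,474),interpolation=cv2.INTER_CUBIC)
cv2.imwrite('pics/hx.png',cv2.cvtColor(np.hstack([a,b]),cv2.COLOR_RGB2BGR))
E
```

View pics/hx.png

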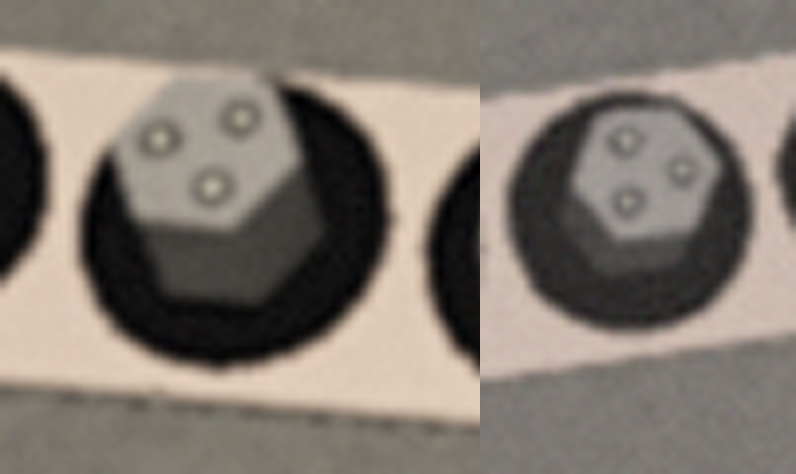

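In the top view the hex top is shifted from the cup centre by (15,-35) px, as perspective predicts for an upright, centred hex, so it is fine. I'll place the tall.

{"op": "step_arm", "data": {
  "targets": [
    {"travel": [0.04,-0.045,0],"angular": [0,0,0],"gripper": 0},
    {"travel": [0.09,-0.1,0],"angular": [0,0,0],"gripper": 0},
    {"travel": [0.14,-0.155,0],"angular": [0,0,0],"gripper": 0},
    {"travel": [0.19,-0.21,0],"angular": [0,0,0],"gripper": 0},
    {"travel": [0.24,-0.265,0],"angular": [0,0,0],"gripper": 0},
    {"travel": [0.29,-0.32,0],"angular": [0,0,0],"gripper": 0},
    {"travel": [0.325,-0.36,0],"angular": [0,0,0],"gripper": 0},
    {"travel": [0.342,-0.379,0],"angular": [0,0,0],"gripper": 0},
    {"travel": [0.342,-0.379,0],"angular": [0,0,0],"gripper": 0},
    {"travel": [0.342,-0.379,0],"angular": [0,0,0],"gripper": 0}
  ]
}}

```text
t: 21.2
tool_pos: [0.6641, -0.0837, 0.1148]
tool_rot: [-2.075, -2.354, 0.002]
contact_force: [-0.4, -0.1, -3.4]
opening: 0.0307
grip_force: 60.0
```

{"op": "step_arm", "data": {
  "targets": [
    {"travel": [0,0,-0.03],"angular": [0,0,0],"gripper": 0},
    {"travel": [0,0,-0.07],"angular": [0,0,0],"gripper": 0},
    {"travel": [0,0,-0.105],"angular": [0,0,0],"gripper": 0},
    {"travel": [0,0,-0.13],"angular": [0,0,0],"gripper": 0},
    {"travel": [0,0,-0.14],"angular": [0,0,0],"gripper": 0},
    {"travel": [0,0,-0.15],"angular": [0,0,0],"gripper": 0},
    {"travel": [0,0,-0.155],"angular": [0,0,0],"gripper": 0},
    {"travel": [0,0,-0.16],"angular": [0,0,0],"gripper": 0},
    {"travel": [0,0,-0.16],"angular": [0,0,0],"gripper": 0},
    {"travel": [0,0,-0.16],"angular": [0,0,0],"gripper": 0}
  ]
}}

```text
t: 22.2
tool_pos: [0.6663, -0.0849, 0.0218]
tool_rot: [2.077, 2.355, 0.002]
contact_force: [-0.7, 0.3, 1.8]
opening: 0.0308
grip_force: 60.1
```

{"op": "step_arm", "data": {
  "targets": [
    {"travel": [0,0,0],"angular": [0,0,0],"gripper": 0.6},
    {"travel": [0,0,0],"angular": [0,0,0],"gripper": 1},
    {"travel": [0,0,0],"angular": [0,0,0],"gripper": 1},
    {"travel": [0,0,0],"angular": [0,0,0],"gripper": 1},
    {"travel": [0,0,0],"angular": [0,0,0],"gripper": 1},
    {"travel": [0,0,0.03],"angular": [0,0,0],"gripper": 1},
    {"travel": [0,0,0.09],"angular": [0,0,0],"gripper": 1},
    {"travel": [0,0,0.16],"angular": [0,0,0],"gripper": 1},
    {"travel": [0,0,0.2],"angular": [0,0,0],"gripper": 1},
    {"travel": [0,0,0.2],"angular": [0,0,0],"gripper": 1}
  ]
}}

```text
t: 23.2
tool_pos: [0.669, -0.0855, 0.1483]
tool_rot: [2.071, 2.349, 0.009]
contact_force: [0.4, -0.6, 1.9]
opening: 0.0854
grip_force: 0.0
```

{"op": "step_arm", "data": {
  "targets": [
    {"travel": [-0.06,-0.04,0],"angular": [0,0,0],"gripper": 1},
    {"travel": [-0.12,-0.09,0],"angular": [0,0,0],"gripper": 1},
    {"travel": [-0.18,-0.14,0],"angular": [0,0,0],"gripper": 1},
    {"travel": [-0.24,-0.2,0],"angular": [0,0,0],"gripper": 1},
    {"travel": [-0.28,-0.24,0],"angular": [0,0,0],"gripper": 1},
    {"travel": [-0.3,-0.25,0],"angular": [0,0,0],"gripper": 1},
    {"travel": [-0.3,-0.25,0],"angular": [0,0,0],"gripper": 1},
    {"travel": [-0.3,-0.25,0],"angular": [0,0,0],"gripper": 1},
    {"travel": [-0.3,-0.25,0],"angular": [0,0,0],"gripper": 1}
  ]
}}

```text
t: 24.1
tool_pos: [0.4862, -0.2338, 0.1404]
tool_rot: [-2.076, -2.358, -0.001]
contact_force: [0.5, -0.5, -0.1]
opening: 0.0854
grip_force: 0.0
```

```bash
python3 - <<'E'
from h import *
S=grab('scene');T=grab('top')
a=cv2.resize(S['img'][240:315,110:310],(790,296),interpolation=cv2.INTER_CUBIC)
b=cv2.resize(T['img'][130:200,245:405],(790,346),interpolation=cv2.INTER_CUBIC)[:300]
cv2.imwrite('pics/fin.png',cv2.cvtColor(np.vstack([a,b]),cv2.COLOR_RGB2BGR))
# top-face offsets in rack frame
g=cv2.cvtColor(T['img'],cv2.COLOR_RGB2HSV)[...,2]
e0=np.array([.6485,.0306]);t=.1425;X=np.array([np.cos(t),np.sin(t)]);Y=np.array([-X[1],X[0]])
for n,h,y in(('disc',.028,.117),('square',.03,.039),('hex',.036,-.039),('tall',.046,-.117)):
    c=e0+Y*y;yy,xx=np.mgrid[125:205,245:405];P=np.c_[xx.ravel(),yy.ravel()]
    w=ray(T,P,.009+h)[:,:2]-c
    k=(np.hypot(*w.T)<.031)&(np.hypot(*(ray(T,P,.014)[:,:2]-c).T)<.0315)&(g[P[:,1],P[:,0]]>110)
    print(n,(1e3*(w[k].max(0)+w[k].min(0))/2).round(1),k.sum())
o=ctrl.get_obs();print(o['t'],o['tool_pos'],o['contact_force'])
E
```

```text
disc [-1.4  1. ] 357
square [ 0.7 -0.1] 212
hex [ 0.4 -0.7] 227
tall [1.  0.1] 152
24.2 [ 0.48622454 -0.23382725  0.14038782] [-0.75572901 -0.17967846 -0.1428529 ]
```

View pics/fin.png

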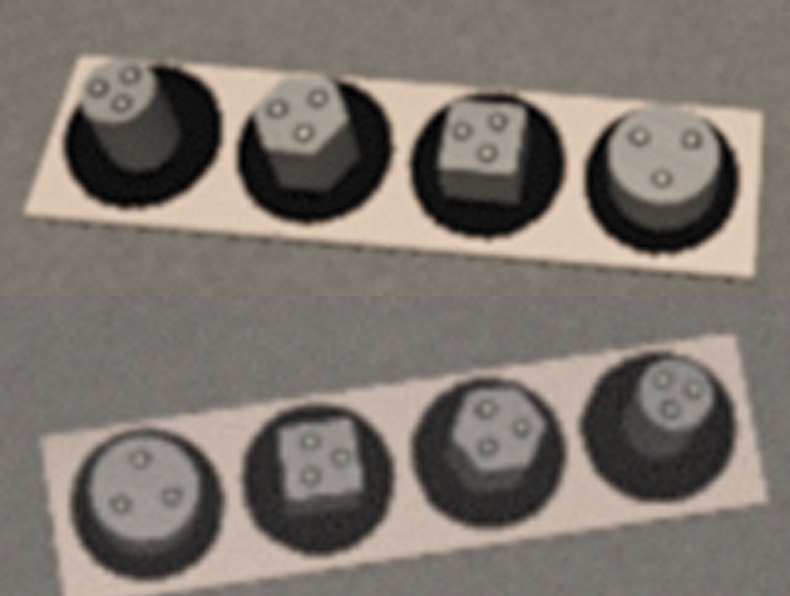

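All four stand upright, within 2 mm of their cup centres, marks up, in the order disc, square, hex, tall from left to right. I'll hand it in.

```bash
python3 -c "
from station import ctrl
print(ctrl.finish_job())"
```

```text
the job is handed in; nothing more can be done
None
```

The job is handed in: all four samples were moved to the far rack in reverse order (disc, square, hex, tall from left to right), each upright and within 2 mm of its cup centre by the last picture, and the arm never went near the bottle; no verdict came back.

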